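# Load the bottle carrier and leave the look-alikes

### The job

Gather this run's three bottles into the carrier tray, each standing upright inside the ring meant for it: the small amber bottle with the red cap in the red ring, the white bottle with the blue cap in the blue ring, and the broad weighing bottle in the white ring. The tall amber bottle, the green-capped white bottle and the slim weighing bottle do not belong, so leave them standing where they are, and pay no heed to the stock along the back of the bench. Set the bottles down gently, without dropping them.

Things in the scene. Friction and masses are not known exactly. Their poses are not given: they have to be found in the camera images.
- amber_red: Small amber (brown) bottle with a red screw cap, to be moved; the one in the open front area of the bench to the right of the tray, not the fixed stock bottles farther back than 0.75 m. Round, 48 mm diameter, 83 mm high overall, about 0.12 kg; grip the body (not the cap) across 48 mm, 40 to 50 mm above its underside. Origin: centre of its underside; z up.
- white_blue: White bottle with a blue screw cap and an orange-banded label, to be moved; likewise the one in the open front area. Round, 56 mm diameter, 103 mm high overall, about 0.2 kg; grip the body (not the cap) across 56 mm, 55 to 65 mm above its underside, so that the gripper's palm clears the cap. Origin: centre of its underside; z up.
- weigh_broad: Broad, squat clear-glass weighing bottle with a knobbed glass lid (the lid does not come off), to be moved. Round, body 44 mm diameter up to 28 mm height, lid flange 46 mm diameter just above that, 46 mm high over the knob; grip it across body and flange, about 30 mm above its underside. Origin: centre of its underside; z up.
- amber_tall: Look-alike to leave: tall amber (brown) bottle with a white screw cap, 68 mm diameter, 138 mm high, loose. Origin: centre of its underside; z up.
- white_green: Look-alike to leave: white bottle with a wide green cap, 56 mm diameter, 103 mm high, loose. Origin: centre of its underside; z up.
- weigh_slim: Look-alike to leave: slim clear-glass weighing bottle with a knobbed lid, 32 mm diameter, 52 mm high, loose. Origin: centre of its underside; z up.
- insert_red: Red-ringed insert lying in one of the tray's three bays (which bay changes): black square mat 98 x 98 x 5 mm with a raised red ring on it, ring bore 70 mm, wall 6 mm, standing 6 mm above the mat. Fixed. Origin: centre of the mat's underside, so the surface a bottle stands on is 5 mm above the origin and the ring's top 11 mm above it.
- insert_blue: Blue-ringed insert lying in one of the tray's three bays (which bay changes): black square mat 98 x 98 x 5 mm with a raised blue ring on it, ring bore 78 mm, wall 6 mm, standing 6 mm above the mat. Fixed. Origin: centre of the mat's underside, so the surface a bottle stands on is 5 mm above the origin and the ring's top 11 mm above it.
- insert_white: White-ringed insert lying in one of the tray's three bays (which bay changes): black square mat 98 x 98 x 5 mm with a raised white ring on it, ring bore 68 mm, wall 6 mm, standing 6 mm above the mat. Fixed. Origin: centre of the mat's underside, so the surface a bottle stands on is 5 mm above the origin and the ring's top 11 mm above it.
- tray: Low steel carrier tray, 120 x 330 mm, walls 14 mm high, floor 5 mm thick, fixed, with a low black wire handle at each end. Three bays in a row along its y axis, centres 105 mm apart, the middle one at the origin. Origin: centre of its underside; its y axis runs along the row, x across it. Opening the fingers along its x axis keeps them clear of neighbouring bays.
Not all that is in view belongs to the job. What is shaped like the white_blue but pink or yellow is not meant.

How it is judged (in metres and radians):
At the end, for the whole second after the job is handed in: Red cap in red ring, blue cap in blue ring, broad weighing bottle in white ring: each within 14 mm of the ring's centre, underside 2 to 9 mm above the insert's origin, upright within 0.1 rad, at rest; the look-alikes stand upright at rest within 30 mm of where they began (horizontal distance between amber_red and insert_red below 0.014 m and z of amber_red in the frame of insert_red between 0.002 and 0.009 m and angle between each of amber_red, white_blue, weigh_broad, amber_tall, white_green, weigh_slim's own z axis and vertical below 0.1 rad and linear speed of each of amber_red, white_blue, weigh_broad, amber_tall, white_green, weigh_slim below 0.02 m/s and horizontal distance between white_blue and insert_blue below 0.014 m and z of white_blue in the frame of insert_blue between 0.002 and 0.009 m and horizontal distance between weigh_broad and insert_white below 0.014 m and z of weigh_broad in the frame of insert_white between 0.002 and 0.009 m and distance of each of amber_tall, white_green, weigh_slim from where it was at the start of the episode below 0.03 m); the robot touches nothing.
It fails at once if the red-capped bottle is let fall (moving faster than 0.7 m/s, as after a free fall of 25 mm, while the fingers do not hold it) (linear speed of amber_red above 0.7 m/s and contact force between the fingers and amber_red below 0.05 N).
It fails at once if the blue-capped bottle is let fall (moving faster than 0.7 m/s, as after a free fall of 25 mm, while the fingers do not hold it) (linear speed of white_blue above 0.7 m/s and contact force between the fingers and white_blue below 0.05 N).
It fails at once if the broad weighing bottle is let fall (moving faster than 0.7 m/s, as after a free fall of 25 mm, while the fingers do not hold it) (linear speed of weigh_broad above 0.7 m/s and contact force between the fingers and weigh_broad below 0.05 N).
It fails at once if one of the three look-alikes is shifted by more than 30 mm or knocked over (distance of any of amber_tall, white_green, weigh_slim from where it was at the start of the episode above 0.03 m or angle between any of amber_tall, white_green, weigh_slim's own z axis and vertical above 0.5 rad).
It also fails if it takes over 96 s, if anything falls off the work surface, if the arm or the gripper's body presses on something with over 40 N, if the wrist force passes 120 N, or if a joint passes its speed limit or range.

### The arm

A 7-joint arm with a two-finger parallel gripper is mounted at the origin on a cart in front of the work surface, level with it; the furniture and walls round the work are solid. World frame = base frame: x ahead of the robot, y to its left, z up, the work surface at z = 0. Lengths are in m, angles in degrees, forces in N, time in s.
With the tool pointing down it reaches from about 0.425 to 0.925 m from the base axis. Payload 6.8 kg.
Tool frame: the origin (TCP) lies on the centre line of the jaws, within the pads' length; the fingertips stand 25 mm ahead of it and the grasp point (between the pads) lies 6 mm ahead of it; z points along the fingers, y is the line along which they close (so a half turn about z gives the same grasp; the last joint's range is limited). The gripper opens to 85 mm and grips with 20 to 120 N. Pads are 22 mm wide; open, the fingers measure 114 mm over their backs; the gripper's body (76 mm by 85 mm) begins 54 mm behind the grasp point. The pads swing forward as they close: fully open they stand 13 mm farther back than shut.
Start: joints at [-74.662, 27.33, 1.283, 89.118, -0.659, 63.558, -4.761], TCP at [0.248, 0.628, 0.256] pointing down, gripper open.
Joint ranges: [-169.35, 169.35], [-19.33, 120.38], [-80.79, 83.38], [13.8, 139.57], [-78.32, 258.32], [9.67, 109.79], [-169.56, 169.56]. Speed limits (degrees/s): [136.94, 136.94, 180, 180, 180, 180, 180].

### API

Orientations are given as [roll, pitch, yaw] about the fixed x, y, z axes, in that order (R = Rz(yaw) Ry(pitch) Rx(roll)).
In Python, from cell import manip, get_image gives the robot as it stands.
- The arm moves only by the shell command python3 -m jog 'ROWS'. ROWS is JSON, a list of rows, each an object with "grip": the closure, from -1 (fully open) to 1 (shut), so that 0 is half open; "dp": the shift along the tool's x, y, z in cm, a list of three; "twist": the turn, a rotation vector about the tool's x, y, z in degrees, a list of three. A call has exactly 8 rows; each row shifts and turns the commanded pose from where the row before left it, along the tool's axes as they then stand; what a row does not reach is not made up. A row lasts 1/10 s, in which the tool goes at most 50 mm and 8.59 degrees, less where a joint would pass 70% of its speed; a pose out of reach is approached as far as the arm can. A call with a gripper value outside its range is refused whole. The fingers move at their own pace and stop on an object; the grip force is fixed at half the most. Time passes only in rows, so rows that do not move let the fingers close, or fill a call up. It gives the time, the measured TCP pose, the force, the opening and the grip force at its end, in the units of the state.
- manip.state(): the state, without advancing time (a new reading comes with each control period).
- get_image(name): name is "scene" or "top" or "wrist"; returns a dict with "image" (420x560x3 uint8, blue, green, red), "range_z" (420x560 float32, m along the optical axis (not along the pixel's ray), 0 where there is no reading), "fx", "fy", "cx", "cy" (pixels), "extrinsics" (4x4, takes a point from camera to world coordinates). Camera axes: x right, y up, looking along -z (the intrinsics and any distortion apply to the point x, -y, -z); pixel columns grow to the right and rows downward; lengths in m; the calibration is good to about 2 mm. A picture is of the moment at which its call begins.
- manip.sign_off(): hands the job in; it is judged then, once.
The state is a dict: "time_s": time; "joint_pos": joint angles; "joint_velocities": joint speeds; "effort": joint torques, N m; "eef_pos": TCP position; "tool_rot": TCP orientation; "contact_force": force on the tool from outside, world axes, zero at the start; "torque": the same for the moment, N m; "grip_width": opening from 0.0 (shut) to 1.0 (fully open); "grasp_force": force on a finger pad.
Only numpy, scipy, OpenCV 4.12 (cv2) and the standard library are available. Lean on these libraries where they do the work, as an engineer would, in place of code of your own. Each camera call takes 0.05 s, during which the arm holds its last target. There are 200 camera calls.

## Working session

There is one attempt and no reset: what is moved stays moved. The work goes in short steps, Python scripts to look and compute and a shell command to move; the robot and the scene stay as the last step left them, time stands still between calls to the robot, and variables do not carry over. Pictures are saved under pics/ and viewed, at most 14 in all, crops included, and the job is handed in when it is done.

```bash
mkdir -p pics; ls; cat > h.py <<'E'
import numpy as np, cv2
from cell import manip, get_image
from scipy.spatial.transform import Rotation as R
def grab(n,tag):
    d=get_image(n); cv2.imwrite(f'pics/{tag}.png',d['image']); np.save(f'pics/{tag}.npy',d,allow_pickle=True); return d
def load(tag): return np.load(f'pics/{tag}.npy',allow_pickle=True).item()
def cloud(d):
    z=d['range_z']; v,u=np.mgrid[:z.shape[0],:z.shape[1]]
    P=np.stack([(u-d['cx'])/d['fx']*z,-(v-d['cy'])/d['fy']*z,-z],-1)
    E=np.array(d['extrinsics']); return P@E[:3,:3].T+E[:3,3]
def proj(d,p):
    E=np.linalg.inv(np.array(d['extrinsics'])); q=E[:3,:3]@np.array(p)+E[:3,3]
    return d['cx']+d['fx']*q[0]/-q[2], d['cy']+d['fy']*q[1]/q[2]
def ray(d,u,v,h):
    E=np.array(d['extrinsics']); r=E[:3,:3]@np.array([(u-d['cx'])/d['fx'],-(v-d['cy'])/d['fy'],-1]); o=E[:3,3]
    return o+r*(h-o[2])/r[2]
E
python3 - <<'E'
from h import *
for n in ('scene','top'):
    d=grab(n,n+'0'); print(n,d['fx'],d['cx'],d['cy'],[k for k in d],np.round(d['extrinsics'],3).tolist())
a=cv2.imread('pics/scene0.png');b=cv2.imread('pics/top0.png')
s=manip.state();print(s)
E
```

```text
pics
scene 430.18988374484474 280.58499472777277 201.7213096119095 ['image', 'range_z', 'fx', 'fy', 'cx', 'cy', 'extrinsics'] [[0.55, 0.56, -0.62, -0.187], [-0.835, 0.378, -0.4, -0.451], [0.011, 0.737, 0.675, 0.866], [0.0, 0.0, 0.0, 1.0]]
top 391.3113205942363 276.9931971305048 208.66258946479752 ['image', 'range_z', 'fx', 'fy', 'cx', 'cy', 'extrinsics'] [[0.009, 0.992, -0.129, 0.395], [-1.0, 0.006, -0.026, 0.016], [-0.025, 0.13, 0.991, 1.132], [0.0, 0.0, 0.0, 1.0]]
{'time_s': 0.1, 'joint_pos': array([-74.66177138,  27.37073088,   1.27987858,  89.17187021,
        -0.65760337,  63.56041304,  -4.76188716]), 'joint_velocities': array([ 0.06524921, -0.06262379,  0.00242189, -0.21157361, -0.00767708,
        0.01540116, -0.06664468]), 'effort': array([ 5.12233033e-03, -5.97758460e+01,  1.61438964e+00, -2.81952703e+01,
        1.30290713e-02,  5.09930847e-03,  3.03557022e-05]), 'eef_pos': array([0.2475656 , 0.62742448, 0.25543241]), 'tool_rot': array([-1.79904665e+02,  7.99387985e-03,  1.58469461e+02]), 'contact_force': array([-1.06656814, -0.81469788,  0.58316683]), 'torque': array([-0.03764429, -0.01396012, -0.05328799]), 'grasp_force': 0.0, 'grip_width': 0.9989188402398512}
```

View pics/scene0.png

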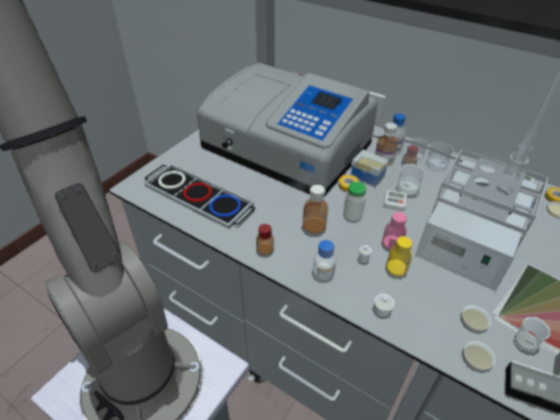

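View pics/top0.png

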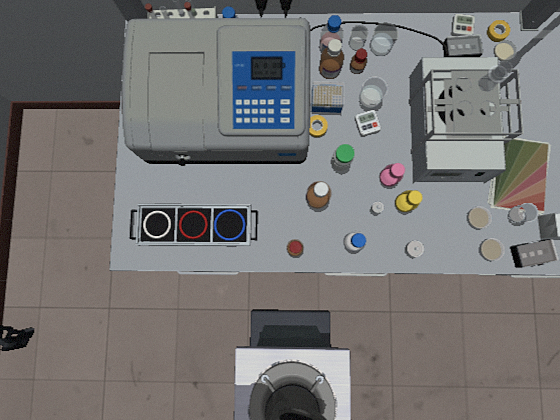

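The scene view shows the tray rings: white (172,180), red (198,191) and blue (228,205). In front stand the amber/red-cap bottle (265,240), the white/blue-cap bottle (325,260), a squat weighing bottle (384,304) and a slim one (365,253). The tall amber bottle is at (316,210) and the green cap at (355,200). In the top view the same items are at red cap (295,248), blue cap (357,241), broad (415,249), slim (377,208), and rings (157,225), (193,225), (230,225).

```bash
cat > m.py <<'E'
from h import *
S=load('scene0');T=load('top0');CS=cloud(S);CT=cloud(T)
def tri(us,ut):
    A=[];b=[]
    for d,(u,v) in((S,us),(T,ut)):
        E=np.array(d['extrinsics']);r=E[:3,:3]@np.array([(u-d['cx'])/d['fx'],-(v-d['cy'])/d['fy'],-1]);r/=np.linalg.norm(r)
        M=np.eye(3)-np.outer(r,r);A.append(M);b.append(M@E[:3,3])
    p=np.linalg.lstsq(np.vstack(A),np.hstack(b),rcond=None)[0]; return p,np.linalg.norm(np.vstack(A)@p-np.hstack(b))
items={'red':((265,231),(295,248)),'blue':((326,247),(358,241)),'broad':((384,298),(415,249)),'slim':((365,248),(377,208)),'tall':((317,190),(321,189)),'green':((357,188),(345,154)),'rw':((172,180),(157,225)),'rr':((198,191),(193,225)),'rb':((228,205),(230,225))}
for k,(a,b) in items.items():
    p,e=tri(a,b); o=[]
    for d,C,(u,v) in((S,CS,a),(T,CT,b)): o.append(np.round(C[v,u],3))
    print(k,np.round(p,3),round(e,4),*o)
# objects above the bench from both depth clouds
for C,n in((CS,'scene'),(CT,'top')):
    for k,(a,b) in items.items():
        if k[0]=='r' and len(k)==2: continue
        p,_=tri(a,b)
        m=(np.hypot(C[...,0]-p[0],C[...,1]-p[1])<.05)&(C[...,2]>.012)&(C[...,2]<.2)
        q=C[m]; 
        if len(q): print(n,k,len(q),'x',np.round(np.percentile(q[:,0],[1,99]),3),'y',np.round(np.percentile(q[:,1],[1,99]),3),'ztop',np.round(np.percentile(q[:,2],99),3))
E
python3 m.py
python3 - <<'E'
from h import *
a=cv2.imread('pics/scene0.png')[160:330,150:430]; b=cv2.imread('pics/top0.png')[140:270,130:440]
cv2.imwrite('pics/crop0.png',np.vstack([cv2.resize(a,(560,340),interpolation=2),cv2.resize(b,(560,235),interpolation=2)]))
E
```

```text
red [ 0.428 -0.007  0.07 ] 0.0025 [ 0.419 -0.016  0.083] [ 0.427 -0.005  0.081]
blue [ 0.447 -0.172  0.095] 0.0021 [ 0.442 -0.175  0.102] [ 0.446 -0.169  0.103]
broad [ 0.429 -0.337  0.041] 0.0026 [ 0.429 -0.339  0.043] [ 0.428 -0.334  0.047]
slim [ 0.542 -0.236  0.042] 0.0031 [ 0.538 -0.24   0.049] [ 0.541 -0.234  0.043]
tall [ 0.578 -0.071  0.132] 0.0 [ 0.57  -0.075  0.139] [ 0.576 -0.07   0.14 ]
green [ 0.681 -0.14   0.098] 0.0014 [ 0.676 -0.143  0.103] [ 0.679 -0.138  0.101]
rw [0.493 0.392 0.009] 0.0026 [0.494 0.391 0.009] [0.492 0.393 0.01 ]
rr [0.494 0.285 0.016] 0.0031 [0.499 0.288 0.01 ] [0.493 0.289 0.008]
rb [0.496 0.177 0.012] 0.007 [0.5   0.173 0.012] [0.494 0.181 0.008]
scene red 444 x [0.404 0.442] y [-0.031  0.01 ] ztop 0.085
scene blue 710 x [0.419 0.463] y [-0.2  -0.15] ztop 0.105
scene broad 337 x [0.407 0.45 ] y [-0.362 -0.321] ztop 0.046
scene slim 155 x [0.528 0.555] y [-0.253 -0.224] ztop 0.051
scene tall 928 x [0.542 0.592] y [-0.105 -0.044] ztop 0.139
scene green 651 x [0.653 0.704] y [-0.168 -0.116] ztop 0.104
top red 234 x [0.409 0.453] y [-0.025  0.019] ztop 0.086
top blue 373 x [0.423 0.475] y [-0.189 -0.142] ztop 0.107
top broad 233 x [0.409 0.452] y [-0.358 -0.316] ztop 0.047
top slim 113 x [0.531 0.559] y [-0.249 -0.221] ztop 0.055
top tall 548 x [0.545 0.609] y [-0.1   -0.035] ztop 0.141
top green 453 x [0.655 0.706] y [-0.16  -0.109] ztop 0.106
```

View pics/crop0.png

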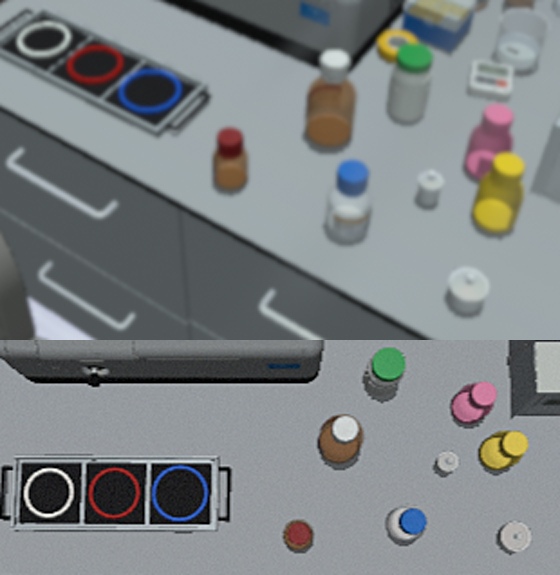

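Candidates, confirmed in the crop:
- **Blue-cap bottle:** scene (325,260). The pink one (396,232), yellow one (400,257) and green cap (355,200) don't match the description.
- **Broad weighing bottle:** scene (384,304), squat and about 44 mm wide. The one at (365,253) is the slim one, about 28 mm wide.
- **Small amber bottle with red cap:** scene (265,240). (316,210) is taller with a white cap.

Next I'll turn the tool to yaw 90 so that the jaws close along world x, and refine the positions by circle fits.

```bash
python3 -m jog '[{"grip":-1,"dp":[0,0,0],"twist":[0,0,8.5]},{"grip":-1,"dp":[0,0,0],"twist":[0,0,8.5]},{"grip":-1,"dp":[0,0,0],"twist":[0,0,8.5]},{"grip":-1,"dp":[0,0,0],"twist":[0,0,8.5]},{"grip":-1,"dp":[0,0,0],"twist":[0,0,8.5]},{"grip":-1,"dp":[0,0,0],"twist":[0,0,8.5]},{"grip":-1,"dp":[0,0,0],"twist":[0,0,8.5]},{"grip":-1,"dp":[0,0,0],"twist":[0,0,8.5]}]'
cat > fit.py <<'E'
from h import *
from scipy.optimize import least_squares
def body(ds,c,r,z0,z1):
    C=np.vstack([cloud(d).reshape(-1,3) for d in ds]); c=np.array(c,float)
    for _ in range(5):
        q=C[(C[:,2]>z0)&(C[:,2]<z1)&(abs(np.hypot(C[:,0]-c[0],C[:,1]-c[1])-r)<.012)]
        c=least_squares(lambda s:np.hypot(q[:,0]-s[0],q[:,1]-s[1])-r,c,loss='soft_l1',f_scale=.002).x
    return np.round(c,4),len(q)
def ring(d,c,ro,col,h=.016):
    C=cloud(d); m=(np.hypot(C[...,0]-c[0],C[...,1]-c[1])<.055)
    hsv=cv2.cvtColor(d['image'],cv2.COLOR_BGR2HSV).astype(int); H,Sa,V=hsv[...,0],hsv[...,1],hsv[...,2]
    k={'r':((H<10)|(H>170))&(Sa>120)&(V>70),'b':(abs(H-112)<14)&(Sa>120)&(V>70),'w':(Sa<40)&(V>150)&(np.hypot(C[...,0]-c[0],C[...,1]-c[1])<.045)}[col]
    v,u=np.nonzero(m&k); P=np.array([ray(d,a,b,h)[:2] for a,b in zip(u,v)])
    s=least_squares(lambda s:np.hypot(P[:,0]-s[0],P[:,1]-s[1])-s[2],[*c,ro],loss='soft_l1',f_scale=.002).x
    return np.round(s,4),len(u)
E
python3 - <<'E'
from fit import *
S=load('scene0');T=load('top0')
for n,c,r,z0,z1 in(('red',(.43,-.006),.024,.01,.05),('blue',(.447,-.172),.028,.01,.065),('broad',(.43,-.338),.022,.008,.03)):
    print(n,body([S],c,r,z0,z1),body([T],c,r,z0,z1),body([S,T],c,r,z0,z1))
for col,c,r in(('w',(.494,.392),.037),('r',(.494,.286),.038),('b',(.495,.179),.042)):
    print(col,ring(S,c,r,col),ring(T,c,r,col))
E
```

```text
time_s: 0.9
eef_pos: [0.2475, 0.6276, 0.2557]
tool_rot: [-180.0, 0.1, 90.1]
contact_force: [0.6, 0.5, -0.1]
grip_width: 0.998
grasp_force: 0.0
red (array([ 0.4297, -0.0061]), 207) (array([ 0.4309, -0.0036]), 42) (array([ 0.4298, -0.0058]), 249)
blue (array([ 0.4488, -0.172 ]), 383) (array([ 0.4498, -0.1704]), 130) (array([ 0.4489, -0.1716]), 513)
broad (array([ 0.4305, -0.3409]), 116) (array([ 0.4315, -0.339 ]), 47) (array([ 0.4306, -0.3403]), 163)
w (array([0.4917, 0.3887, 0.0367]), 115) (array([0.4947, 0.3925, 0.0369]), 164)
r (array([0.4913, 0.2834, 0.0374]), 235) (array([0.4948, 0.2876, 0.038 ]), 206)
b (array([0.4911, 0.1782, 0.0413]), 300) (array([0.4949, 0.1826, 0.0418]), 245)
```

```bash
python3 -m jog '[{"grip":-1,"dp":[-4.1,2.5,-0.6],"twist":[0,0,0]},{"grip":-1,"dp":[-4.1,2.5,-0.6],"twist":[0,0,0]},{"grip":-1,"dp":[-4.1,2.5,-0.6],"twist":[0,0,0]},{"grip":-1,"dp":[-4.1,2.5,-0.6],"twist":[0,0,0]},{"grip":-1,"dp":[-4.1,2.5,-0.6],"twist":[0,0,0]},{"grip":-1,"dp":[-4.1,2.5,-0.6],"twist":[0,0,0]},{"grip":-1,"dp":[-4.1,2.5,-0.6],"twist":[0,0,0]},{"grip":-1,"dp":[-4.1,2.5,-0.6],"twist":[0,0,0]}]'
python3 - <<'E'
from fit import *
d=grab('wrist','w1'); E=np.array(d['extrinsics']);print(E[:3,3],E[:3,2],manip.state()['eef_pos'])
for col,c,r in(('w',(.493,.391),.037),('r',(.493,.286),.038),('b',(.493,.181),.042)):
    print(proj(d,(*c,.016)))
    try: print(col,ring(d,c,r,col))
    except Exception as e: print(col,e)
E
```

```text
time_s: 1.7
eef_pos: [0.4509, 0.2996, 0.3044]
tool_rot: [-180.0, -0.0, 90.5]
contact_force: [1.0, 0.4, 0.8]
grip_width: 0.998
grasp_force: 0.0
[0.44963951 0.37118278 0.42228348] [-0.00172753  0.28208017  0.95938928] [0.45626664 0.29100759 0.3058146 ]
(np.float64(314.35637115064503), np.float64(98.80279699176174))
w (array([0.4931, 0.3923, 0.0368]), 1102)
(np.float64(311.01516695556654), np.float64(184.44683687097358))
r (array([0.4933, 0.2877, 0.0377]), 1017)
(np.float64(308.12023065509374), np.float64(258.6518316841222))
b (array([0.4936, 0.1833, 0.0417]), 1078)
```

View pics/w1.png

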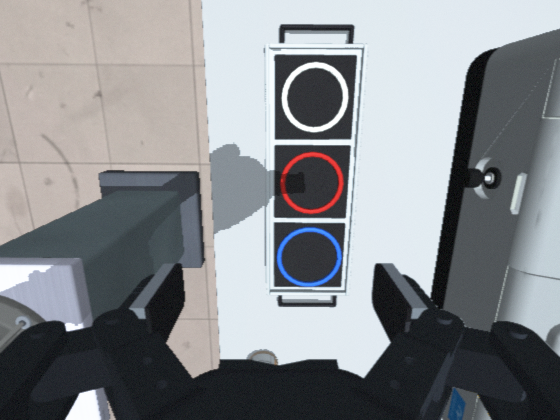

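The wrist view shows the three rings at white (314,97), red (311,183) and blue (309,257). They agree with the top camera within 2 mm. Now toward the red-capped bottle.

```bash
python3 -m jog '[{"grip":-1,"dp":[-4,-0.4,1.8],"twist":[0,0,0]},{"grip":-1,"dp":[-4,-0.4,1.8],"twist":[0,0,0]},{"grip":-1,"dp":[-4,-0.4,1.8],"twist":[0,0,0]},{"grip":-1,"dp":[-4,-0.4,1.8],"twist":[0,0,0]},{"grip":-1,"dp":[-4,-0.4,1.8],"twist":[0,0,0]},{"grip":-1,"dp":[-2,-0.2,1],"twist":[0,0,0]},{"grip":-1,"dp":[0,0,0],"twist":[0,0,0]},{"grip":-1,"dp":[0,0,0],"twist":[0,0,0]}]'
cat > look.py <<'E'
from fit import *
import sys
d=grab('wrist',sys.argv[1]); S=load('scene0');T=load('top0')
C=cloud(d)
for n,c,r,z0,z1,zt in(('red',(.43,-.005),.024,.01,.05,.083),('blue',(.449,-.171),.028,.01,.065,.103),('broad',(.431,-.340),.022,.008,.03,.046)):
    m=(np.hypot(C[...,0]-c[0],C[...,1]-c[1])<.04)&(C[...,2]>.01)
    if m.sum()<80: continue
    q=C[m]; t=q[q[:,2]>np.percentile(q[:,2],98)-.004]
    print(n,body([d],c,r,z0,z1),'all',body([d,S,T],c,r,z0,z1),'ztop',np.round(np.percentile(q[:,2],98),4),'topcentre',np.round((t.min(0)+t.max(0))/2,4),'pix',np.round(proj(d,(*c,zt))))
s=manip.state();print(s['eef_pos'],s['tool_rot'],s['time_s'])
E
python3 look.py w2
```

```text
time_s: 2.55
eef_pos: [0.4303, 0.0818, 0.2044]
tool_rot: [-180.0, -0.0, 90.4]
contact_force: [0.6, -0.1, 0.5]
grip_width: 1.002
grasp_force: 0.0
red (array([ 0.4283, -0.0062]), 929) all (array([ 0.4287, -0.0061]), 1178) ztop 0.0841 topcentre [ 0.4285 -0.0057  0.0825] pix [278. 308.]
[0.43064698 0.08253444 0.20465798] [ 1.79958200e+02 -3.18919275e-02  9.05204165e+01] 2.6
```

View pics/w2.png

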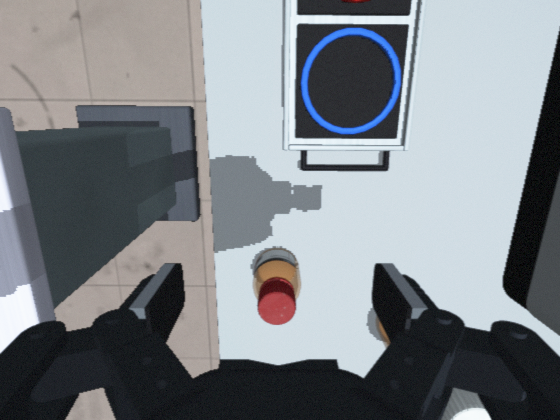

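The red-capped bottle is at wrist pixel (277,300) between the jaws, measured at (0.428, -0.006) with its top at 0.083 m, which matches the given height. Align over it and descend.

```bash
python3 -m jog '[{"grip":-1,"dp":[-4.4,-0.1,0],"twist":[0,0,0]},{"grip":-1,"dp":[-4.4,-0.1,0],"twist":[0,0,0]},{"grip":-1,"dp":[0,0,2.5],"twist":[0,0,0]},{"grip":-1,"dp":[0,0,3],"twist":[0,0,0]},{"grip":-1,"dp":[0,0,3],"twist":[0,0,0]},{"grip":-1,"dp":[0,0,2],"twist":[0,0,0]},{"grip":-1,"dp":[0,0,1],"twist":[0,0,0]},{"grip":-1,"dp":[0,0,0],"twist":[0,0,0]}]'; python3 -c "
from cell import manip;print(manip.state()['joint_pos'])"
```

```text
time_s: 3.4
eef_pos: [0.4289, -0.0057, 0.0887]
tool_rot: [-179.9, 0.0, 90.6]
contact_force: [-0.2, -0.3, -0.5]
grip_width: 1.001
grasp_force: 0.0
[-31.21772684  21.9124024   28.25004014 130.9388072  -19.93221228
  31.18542123  13.1006757 ]
```

```bash
python3 -m jog '[{"grip":-1,"dp":[0,0,1.5],"twist":[0,0,0]},{"grip":-1,"dp":[0,0,1.5],"twist":[0,0,0]},{"grip":-1,"dp":[0,0,0.7],"twist":[0,0,0]},{"grip":-1,"dp":[0,0,0],"twist":[0,0,0]},{"grip":0,"dp":[0,0,0],"twist":[0,0,0]},{"grip":0.5,"dp":[0,0,0],"twist":[0,0,0]},{"grip":1,"dp":[0,0,0],"twist":[0,0,0]},{"grip":1,"dp":[0,0,0],"twist":[0,0,0]}]'
```

```text
time_s: 4.2
eef_pos: [0.4294, -0.0065, 0.0531]
tool_rot: [179.9, -0.0, 90.5]
contact_force: [-1.2, 0.4, 8.5]
grip_width: 0.547
grasp_force: 60.2
```

```bash
python3 -m jog '[{"grip":1,"dp":[0,0,-1.5],"twist":[0,0,0]},{"grip":1,"dp":[0,0,-3],"twist":[0,0,0]},{"grip":1,"dp":[0,0,-3.5],"twist":[0,0,0]},{"grip":1,"dp":[2,0.5,0],"twist":[0,0,0]},{"grip":1,"dp":[3.8,1,0],"twist":[0,0,0]},{"grip":1,"dp":[3.8,1,0],"twist":[0,0,0]},{"grip":1,"dp":[3.8,1,0],"twist":[0,0,0]},{"grip":1,"dp":[3.8,1,0],"twist":[0,0,0]}]'
python3 -m jog '[{"grip":1,"dp":[3.8,1,0],"twist":[0,0,0]},{"grip":1,"dp":[3.8,0.8,0],"twist":[0,0,0]},{"grip":1,"dp":[2.8,0.4,0],"twist":[0,0,0]},{"grip":1,"dp":[1,0,0],"twist":[0,0,0]},{"grip":1,"dp":[0,0,0],"twist":[0,0,0]},{"grip":1,"dp":[0,0,0],"twist":[0,0,0]},{"grip":1,"dp":[0,0,0],"twist":[0,0,0]},{"grip":1,"dp":[0,0,0],"twist":[0,0,0]}]'
python3 look.py w3
```

```text
time_s: 5.0
eef_pos: [0.4725, 0.1673, 0.1326]
tool_rot: [180.0, -0.0, 90.5]
contact_force: [1.8, -0.3, -1.7]
grip_width: 0.55
grasp_force: 61.9
time_s: 5.8
eef_pos: [0.4937, 0.2783, 0.1324]
tool_rot: [-180.0, 0.0, 90.3]
contact_force: [-0.1, -0.8, -0.8]
grip_width: 0.548
grasp_force: 61.9
[0.49370384 0.27860658 0.13246771] [-1.79996588e+02  6.32387365e-03  9.03600915e+01] 5.85
```

View pics/w3.png

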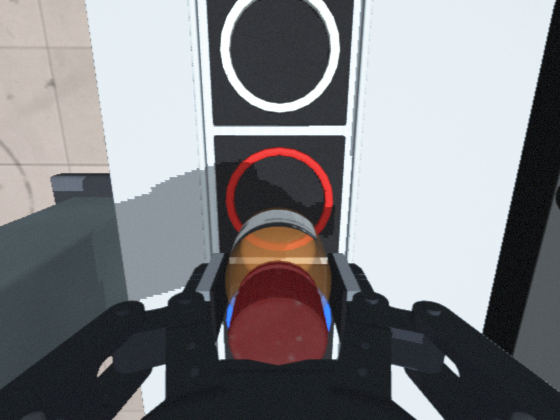

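The wrist view shows the bottle held upright at (280,280), with the red ring at (280,200) just ahead. I'll measure the ring and the bottle from this still view.

```bash
python3 - <<'E'
from fit import *
d=load('w3')
for h in(.016,): print(ring(d,(.4935,.3925),.037,'w',h))
C=cloud(d);hsv=cv2.cvtColor(d['image'],cv2.COLOR_BGR2HSV)
k=((hsv[...,0]<8)|(hsv[...,0]>172))&(hsv[...,1]>120)&(C[...,2]<.03)&(C[...,1]>.24)
v,u=np.nonzero(k);P=np.array([ray(d,a,b,.016)[:2] for a,b in zip(u,v)])
print(len(u),least_squares(lambda s:np.hypot(P[:,0]-s[0],P[:,1]-s[1])-.038,[.493,.287],loss='soft_l1',f_scale=.002).x, np.median(C[k],0))
print('bottle',body([d],(.4937,.2783),.024,.085,.11))
q=C[(C[...,1]>.25)&(C[...,1]<.32)&(abs(C[...,0]-.4937)<.02)&(C[...,2]>.03)];print('z',np.percentile(q[:,2],[1,50,98]))
mat=C[(np.hypot(C[...,0]-.4935,C[...,1]-.392)<.025)];print('mat',np.median(mat,0))
E
```

```text
(array([0.4933, 0.3914, 0.0371]), 3138)
1976 [0.49355017 0.28722204] [0.49449085 0.30506481 0.01586668]
bottle (array([0.4926, 0.2788]), 1071)
z [0.0928067  0.16308869 0.20516472]
mat [0.49354102 0.39277574 0.01033255]
```

```bash
python3 -m jog '[{"grip":1,"dp":[0.9,0,0],"twist":[0,0,0]},{"grip":1,"dp":[0,0,1.5],"twist":[0,0,0]},{"grip":1,"dp":[0,0,1.5],"twist":[0,0,0]},{"grip":1,"dp":[0,0,1.5],"twist":[0,0,0]},{"grip":1,"dp":[0,0,1],"twist":[0,0,0]},{"grip":1,"dp":[0,0,0.8],"twist":[0,0,0]},{"grip":1,"dp":[0,0,0.3],"twist":[0,0,0]},{"grip":1,"dp":[0,0,0],"twist":[0,0,0]}]'
```

```text
time_s: 6.65
eef_pos: [0.4934, 0.2887, 0.0659]
tool_rot: [-180.0, 0.0, 90.5]
contact_force: [0.5, 0.2, -1.0]
grip_width: 0.549
grasp_force: 61.9
```

```bash
python3 -m jog '[{"grip":1,"dp":[0,0,0.1],"twist":[0,0,0]},{"grip":1,"dp":[0,0,0.1],"twist":[0,0,0]},{"grip":1,"dp":[0,0,0.05],"twist":[0,0,0]},{"grip":1,"dp":[0,0,0],"twist":[0,0,0]},{"grip":1,"dp":[0,0,0],"twist":[0,0,0]},{"grip":1,"dp":[0,0,0],"twist":[0,0,0]},{"grip":1,"dp":[0,0,0],"twist":[0,0,0]},{"grip":1,"dp":[0,0,0],"twist":[0,0,0]}]'
```

```text
time_s: 7.45
eef_pos: [0.4935, 0.2889, 0.0638]
tool_rot: [180.0, -0.0, 90.5]
contact_force: [-0.1, -0.2, -1.8]
grip_width: 0.547
grasp_force: 61.9
```

```bash
python3 -m jog '[{"grip":1,"dp":[0,0,0.1],"twist":[0,0,0]},{"grip":1,"dp":[0,0,0],"twist":[0,0,0]},{"grip":0.2,"dp":[0,0,0],"twist":[0,0,0]},{"grip":0,"dp":[0,0,0],"twist":[0,0,0]},{"grip":-0.3,"dp":[0,0,0],"twist":[0,0,0]},{"grip":-0.6,"dp":[0,0,0],"twist":[0,0,0]},{"grip":-1,"dp":[0,0,0],"twist":[0,0,0]},{"grip":-1,"dp":[0,0,0],"twist":[0,0,0]}]'
python3 -m jog '[{"grip":-1,"dp":[0,0,-2],"twist":[0,0,0]},{"grip":-1,"dp":[0,0,-4],"twist":[0,0,0]},{"grip":-1,"dp":[0,0,-4.5],"twist":[0,0,0]},{"grip":-1,"dp":[0,0,-4],"twist":[0,0,0]},{"grip":-1,"dp":[-4.5,-0.3,0],"twist":[0,0,0]},{"grip":-1,"dp":[-4.5,-0.5,0],"twist":[0,0,0]},{"grip":-1,"dp":[-4.5,-0.5,0],"twist":[0,0,0]},{"grip":-1,"dp":[-4.5,-0.5,0],"twist":[0,0,0]}]'
python3 - <<'E'
from fit import *
for n in('scene','top'):
    d=grab(n,n+'1');print(n,body([d],(.4935,.287),.024,.02,.06))
print(manip.state()['eef_pos'])
E
```

```text
time_s: 8.25
eef_pos: [0.4935, 0.2889, 0.0627]
tool_rot: [-180.0, 0.0, 90.5]
contact_force: [-0.9, 0.0, 0.7]
grip_width: 1.003
grasp_force: 0.0
time_s: 9.05
eef_pos: [0.4766, 0.1071, 0.2079]
tool_rot: [180.0, -0.0, 90.5]
contact_force: [0.8, -1.1, -0.3]
grip_width: 0.997
grasp_force: 0.0
scene (array([0.494 , 0.2897]), 187)
top (array([0.4944, 0.2921]), 83)
[0.47593504 0.10203966 0.20792664]
```

Red is standing in its ring, about 3 mm off centre. Next is the blue-capped bottle.

```bash
python3 -m jog '[{"grip":-1,"dp":[-4,-0.6,0],"twist":[0,0,0]},{"grip":-1,"dp":[-4,-0.6,0],"twist":[0,0,0]},{"grip":-1,"dp":[-4,-0.6,0],"twist":[0,0,0]},{"grip":-1,"dp":[-4,-0.6,0],"twist":[0,0,0]},{"grip":-1,"dp":[-2,-0.3,0],"twist":[0,0,0]},{"grip":-1,"dp":[0,0,0],"twist":[0,0,0]},{"grip":-1,"dp":[0,0,0],"twist":[0,0,0]},{"grip":-1,"dp":[0,0,0],"twist":[0,0,0]}]'
python3 look.py w4
```

```text
time_s: 9.95
eef_pos: [0.4518, -0.0701, 0.2077]
tool_rot: [180.0, -0.0, 90.6]
contact_force: [0.0, -0.5, -0.1]
grip_width: 1.002
grasp_force: 0.0
red (array([ 0.43 , -0.005]), 0) all (array([ 0.4298, -0.0058]), 249) ztop 0.3256 topcentre [0.4504 0.0014 0.3256] pix [250. 125.]
blue (array([ 0.4473, -0.1723]), 1680) all (array([ 0.4478, -0.1722]), 2193) ztop 0.1039 topcentre [ 0.4473 -0.1707  0.1025] pix [274. 335.]
[ 0.45180331 -0.07004442  0.20771314] [-1.79996080e+02 -1.31419654e-02  9.06028476e+01] 10.0
```

View pics/w4.png

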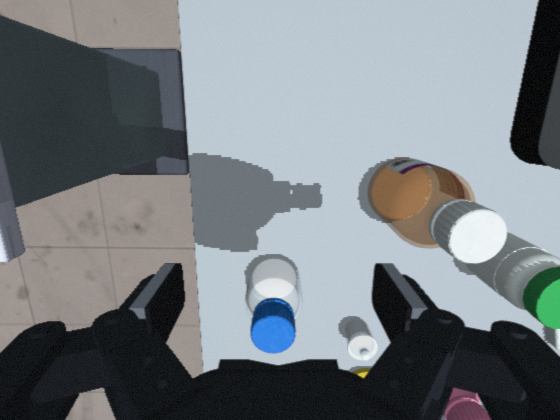

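The blue-capped bottle is at wrist pixel (272,310), measured at (0.4475, -0.172) with its top at 0.103 m, as given. The slim weighing bottle (360,340) and the tall amber (440,205) are clear of the jaws.

```bash
python3 -m jog '[{"grip":-1,"dp":[-4,-0.2,0],"twist":[0,0,0]},{"grip":-1,"dp":[-4,-0.2,0],"twist":[0,0,0]},{"grip":-1,"dp":[-2.2,-0.15,0],"twist":[0,0,0]},{"grip":-1,"dp":[0,0,2],"twist":[0,0,0]},{"grip":-1,"dp":[0,0,3.5],"twist":[0,0,0]},{"grip":-1,"dp":[0,0,2],"twist":[0,0,0]},{"grip":-1,"dp":[0,0,0.5],"twist":[0,0,0]},{"grip":-1,"dp":[0,0,0],"twist":[0,0,0]}]'
```

```text
time_s: 10.8
eef_pos: [0.4468, -0.1728, 0.1274]
tool_rot: [-179.9, -0.0, 90.5]
contact_force: [0.1, 0.0, -0.4]
grip_width: 1.004
grasp_force: 0.0
```

```bash
python3 -m jog '[{"grip":-1,"dp":[0,0.05,2.5],"twist":[0,0,0]},{"grip":-1,"dp":[0,0,2.5],"twist":[0,0,0]},{"grip":-1,"dp":[0,0,1],"twist":[0,0,0]},{"grip":-1,"dp":[0,0,0],"twist":[0,0,0]},{"grip":-1,"dp":[0,0,0],"twist":[0,0,0]},{"grip":0.5,"dp":[0,0,0],"twist":[0,0,0]},{"grip":1,"dp":[0,0,0],"twist":[0,0,0]},{"grip":1,"dp":[0,0,0],"twist":[0,0,0]}]'
```

```text
time_s: 11.6
eef_pos: [0.448, -0.1736, 0.0689]
tool_rot: [179.9, -0.0, 90.5]
contact_force: [-1.6, 0.8, 8.7]
grip_width: 0.643
grasp_force: 61.4
```

```bash
python3 -m jog '[{"grip":1,"dp":[0,0,-1.5],"twist":[0,0,0]},{"grip":1,"dp":[0,0,-3],"twist":[0,0,0]},{"grip":1,"dp":[0,0,-3.5],"twist":[0,0,0]},{"grip":1,"dp":[2,0.3,0],"twist":[0,0,0]},{"grip":1,"dp":[4,0.5,0],"twist":[0,0,0]},{"grip":1,"dp":[4,0.5,0],"twist":[0,0,0]},{"grip":1,"dp":[4,0.5,0],"twist":[0,0,0]},{"grip":1,"dp":[4,0.5,0],"twist":[0,0,0]}]'
python3 -m jog '[{"grip":1,"dp":[4,0.5,0],"twist":[0,0,0]},{"grip":1,"dp":[4,0.5,0],"twist":[0,0,0]},{"grip":1,"dp":[4,0.5,0],"twist":[0,0,0]},{"grip":1,"dp":[3,0.5,0],"twist":[0,0,0]},{"grip":1,"dp":[1.5,0.3,0],"twist":[0,0,0]},{"grip":1,"dp":[0,0,0],"twist":[0,0,0]},{"grip":1,"dp":[0,0,0],"twist":[0,0,0]},{"grip":1,"dp":[0,0,0],"twist":[0,0,0]}]'
python3 - <<'E'
from fit import *
d=grab('wrist','w5');C=cloud(d);hsv=cv2.cvtColor(d['image'],cv2.COLOR_BGR2HSV).astype(int)
p=manip.state()['eef_pos'];print(p,manip.state()['tool_rot'])
k=(abs(hsv[...,0]-112)<14)&(hsv[...,1]>120)&(C[...,2]<.03)&(C[...,1]>.13)
v,u=np.nonzero(k);P=np.array([ray(d,a,b,.016)[:2] for a,b in zip(u,v)])
print('ring',len(u),least_squares(lambda s:np.hypot(P[:,0]-s[0],P[:,1]-s[1])-.042,[.493,.182],loss='soft_l1',f_scale=.002).x,np.median(C[k],0))
print('bottle',body([d],p[:2],.028,p[2]-.06,p[2]-.02))
print('red',body([d],(.494,.289),.024,.02,.06))
E
```

```text
time_s: 12.4
eef_pos: [0.4686, 0.0083, 0.1482]
tool_rot: [180.0, -0.0, 90.5]
contact_force: [1.5, 0.4, -2.2]
grip_width: 0.643
grasp_force: 64.1
time_s: 13.2
eef_pos: [0.4903, 0.1696, 0.1478]
tool_rot: [-180.0, 0.0, 90.3]
contact_force: [-0.2, -0.4, -1.3]
grip_width: 0.643
grasp_force: 64.1
[0.49029219 0.16975747 0.14784647] [-1.79976751e+02  2.89499432e-02  9.02927912e+01]
ring 2164 [0.49424889 0.18233178] [0.5042922  0.20417832 0.01588263]
bottle (array([0.4894, 0.1713]), 1679)
red (array([0.4926, 0.2902]), 898)
```

View pics/w5.png

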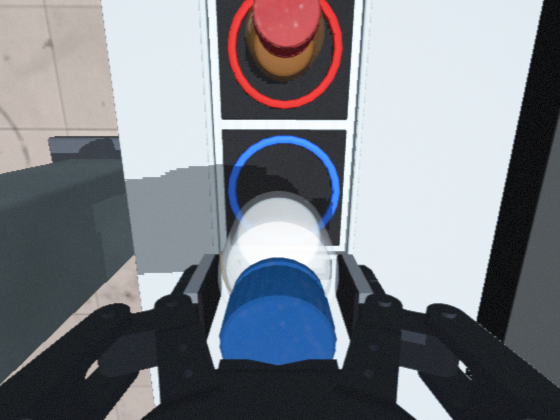

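The wrist view shows red standing in its ring at (285,45) and the blue ring at (285,190). The held white bottle at (278,250) is 12 mm short in y.

```bash
python3 -m jog '[{"grip":1,"dp":[1.2,0.4,0],"twist":[0,0,0]},{"grip":1,"dp":[0,0,1.5],"twist":[0,0,0]},{"grip":1,"dp":[0,0,1.5],"twist":[0,0,0]},{"grip":1,"dp":[0,0,1.5],"twist":[0,0,0]},{"grip":1,"dp":[0,0,1.2],"twist":[0,0,0]},{"grip":1,"dp":[0,0,0.6],"twist":[0,0,0]},{"grip":1,"dp":[0,0,0.2],"twist":[0,0,0]},{"grip":1,"dp":[0,0,0],"twist":[0,0,0]}]'
```

```text
time_s: 14.05
eef_pos: [0.4945, 0.1837, 0.0826]
tool_rot: [-180.0, 0.0, 90.4]
contact_force: [0.3, -0.8, -2.2]
grip_width: 0.64
grasp_force: 64.1
```

```bash
python3 -m jog '[{"grip":1,"dp":[0,0,0.15],"twist":[0,0,0]},{"grip":1,"dp":[0,0,0.15],"twist":[0,0,0]},{"grip":1,"dp":[0,0,0.05],"twist":[0,0,0]},{"grip":1,"dp":[0,0,0],"twist":[0,0,0]},{"grip":1,"dp":[0,0,0],"twist":[0,0,0]},{"grip":1,"dp":[0,0,0],"twist":[0,0,0]},{"grip":1,"dp":[0,0,0],"twist":[0,0,0]},{"grip":1,"dp":[0,0,0],"twist":[0,0,0]}]'
```

```text
time_s: 14.85
eef_pos: [0.4944, 0.1839, 0.0793]
tool_rot: [180.0, -0.0, 90.5]
contact_force: [0.1, -0.2, -1.1]
grip_width: 0.641
grasp_force: 64.1
```

```bash
python3 -m jog '[{"grip":1,"dp":[0,0,0.1],"twist":[0,0,0]},{"grip":1,"dp":[0,0,0],"twist":[0,0,0]},{"grip":0,"dp":[0,0,0],"twist":[0,0,0]},{"grip":-0.2,"dp":[0,0,0],"twist":[0,0,0]},{"grip":-0.4,"dp":[0,0,0],"twist":[0,0,0]},{"grip":-0.7,"dp":[0,0,0],"twist":[0,0,0]},{"grip":-1,"dp":[0,0,0],"twist":[0,0,0]},{"grip":-1,"dp":[0,0,0],"twist":[0,0,0]}]'
python3 -m jog '[{"grip":-1,"dp":[0,0,-2],"twist":[0,0,0]},{"grip":-1,"dp":[0,0,-4],"twist":[0,0,0]},{"grip":-1,"dp":[0,0,-4.5],"twist":[0,0,0]},{"grip":-1,"dp":[0,0,-3],"twist":[0,0,0]},{"grip":-1,"dp":[-4.5,-0.6,0],"twist":[0,0,0]},{"grip":-1,"dp":[-4.5,-0.6,0],"twist":[0,0,0]},{"grip":-1,"dp":[-4.5,-0.6,0],"twist":[0,0,0]},{"grip":-1,"dp":[-4.5,-0.6,0],"twist":[0,0,0]}]'
python3 -m jog '[{"grip":-1,"dp":[-4.5,-0.6,0],"twist":[0,0,0]},{"grip":-1,"dp":[-4.5,-0.6,0],"twist":[0,0,0]},{"grip":-1,"dp":[-4.5,-0.7,0],"twist":[0,0,0]},{"grip":-1,"dp":[-4.5,-0.7,0],"twist":[0,0,0]},{"grip":-1,"dp":[-4.5,-0.7,0],"twist":[0,0,0]},{"grip":-1,"dp":[-3,-0.4,0],"twist":[0,0,0]},{"grip":-1,"dp":[0,0,0],"twist":[0,0,0]},{"grip":-1,"dp":[0,0,0],"twist":[0,0,0]}]'
python3 look.py w6; python3 - <<'E'
from fit import *
for n in('scene','top'):
    d=grab(n,n+'2');print(n,body([d],(.4945,.183),.028,.02,.06))
E
```

```text
time_s: 15.65
eef_pos: [0.4944, 0.1839, 0.0782]
tool_rot: [-180.0, 0.0, 90.5]
contact_force: [-0.2, -0.2, -0.8]
grip_width: 0.999
grasp_force: 0.0
time_s: 16.45
eef_pos: [0.4713, 0.0022, 0.2134]
tool_rot: [180.0, -0.0, 90.5]
contact_force: [0.7, -0.9, 0.4]
grip_width: 0.996
grasp_force: 0.0
time_s: 17.25
eef_pos: [0.4365, -0.2519, 0.2131]
tool_rot: [-180.0, -0.0, 90.4]
contact_force: [0.3, -0.2, -0.7]
grip_width: 0.999
grasp_force: 0.0
blue (array([ 0.449, -0.171]), 0) all (array([ 0.4489, -0.1716]), 513) ztop 0.3311 topcentre [ 0.4354 -0.1804  0.3311] pix [298. 101.]
broad (array([ 0.4287, -0.3408]), 245) all (array([ 0.4297, -0.3407]), 408) ztop 0.0454 topcentre [ 0.4283 -0.3397  0.0445] pix [273. 282.]
[ 0.43693245 -0.25082696  0.21301354] [-1.79970788e+02 -3.96592855e-02  9.04823883e+01] 17.3
scene (array([0.4947, 0.1855]), 204)
top (array([0.4956, 0.1881]), 42)
```

View pics/w6.png

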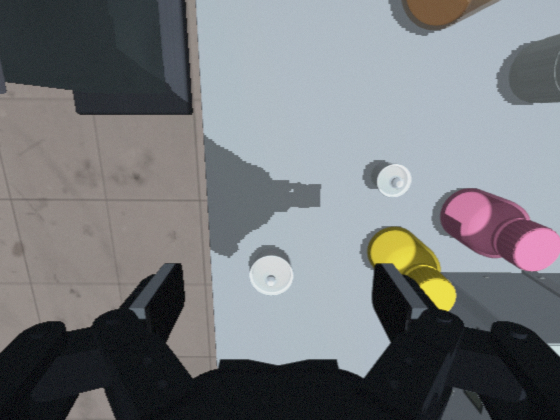

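The broad bottle is at wrist pixel (271,275), measured at (0.4287, -0.3405) with its knob top at 0.0455 m, as given. The slim one (394,180), yellow (405,265) and pink (500,230) stay clear.

```bash
python3 -m jog '[{"grip":-1,"dp":[-4,-0.4,0],"twist":[0,0,0]},{"grip":-1,"dp":[-4,-0.4,0],"twist":[0,0,0]},{"grip":-1,"dp":[-0.9,-0.1,2],"twist":[0,0,0]},{"grip":-1,"dp":[0,0,3.5],"twist":[0,0,0]},{"grip":-1,"dp":[0,0,3.5],"twist":[0,0,0]},{"grip":-1,"dp":[0,0,2.5],"twist":[0,0,0]},{"grip":-1,"dp":[0,0,0.5],"twist":[0,0,0]},{"grip":-1,"dp":[0,0,0],"twist":[0,0,0]}]'
```

```text
time_s: 18.2
eef_pos: [0.4289, -0.3396, 0.093]
tool_rot: [-179.9, -0.0, 90.6]
contact_force: [0.1, -0.5, -0.5]
grip_width: 1.0
grasp_force: 0.0
```

```bash
python3 -m jog '[{"grip":-1,"dp":[0,0,2.5],"twist":[0,0,0]},{"grip":-1,"dp":[0,0,2],"twist":[0,0,0]},{"grip":-1,"dp":[-0.1,0,1.1],"twist":[0,0,0]},{"grip":-1,"dp":[0,0,0],"twist":[0,0,0]},{"grip":-1,"dp":[0,0,0],"twist":[0,0,0]},{"grip":0,"dp":[0,0,0],"twist":[0,0,0]},{"grip":0.5,"dp":[0,0,0],"twist":[0,0,0]},{"grip":0.5,"dp":[0,0,0],"twist":[0,0,0]}]'
python3 -m jog '[{"grip":1,"dp":[0,0,0],"twist":[0,0,0]},{"grip":1,"dp":[0,0,0],"twist":[0,0,0]},{"grip":1,"dp":[0,0,0],"twist":[0,0,0]},{"grip":1,"dp":[0,0,0],"twist":[0,0,0]},{"grip":1,"dp":[0,0,-0.5],"twist":[0,0,0]},{"grip":1,"dp":[0,0,-0.5],"twist":[0,0,0]},{"grip":1,"dp":[0,0,-0.5],"twist":[0,0,0]},{"grip":1,"dp":[0,0,0],"twist":[0,0,0]}]'
```

```text
time_s: 19.0
eef_pos: [0.429, -0.3418, 0.0379]
tool_rot: [179.9, 0.0, 90.5]
contact_force: [-0.3, 0.2, 9.3]
grip_width: 0.513
grasp_force: 13.2
time_s: 19.8
eef_pos: [0.429, -0.3419, 0.053]
tool_rot: [179.9, 0.0, 90.5]
contact_force: [0.0, 0.2, -0.9]
grip_width: 0.495
grasp_force: 60.7
```

```bash
python3 -m jog '[{"grip":1,"dp":[0,0,-2],"twist":[0,0,0]},{"grip":1,"dp":[0,0,-4],"twist":[0,0,0]},{"grip":1,"dp":[0,0,-4],"twist":[0,0,0]},{"grip":1,"dp":[0,0,-4],"twist":[0,0,0]},{"grip":1,"dp":[0,0,-2],"twist":[0,0,0]},{"grip":1,"dp":[2,0.2,0],"twist":[0,0,0]},{"grip":1,"dp":[4.5,0.4,0],"twist":[0,0,0]},{"grip":1,"dp":[4.5,0.4,0],"twist":[0,0,0]}]'
python3 -m jog '[{"grip":1,"dp":[4.5,0.4,0],"twist":[0,0,0]},{"grip":1,"dp":[4.5,0.4,0],"twist":[0,0,0]},{"grip":1,"dp":[4.5,0.4,0],"twist":[0,0,0]},{"grip":1,"dp":[4.5,0.4,0],"twist":[0,0,0]},{"grip":1,"dp":[4.5,0.4,0],"twist":[0,0,0]},{"grip":1,"dp":[4.5,0.4,0],"twist":[0,0,0]},{"grip":1,"dp":[4.5,0.4,0],"twist":[0,0,0]},{"grip":1,"dp":[4.5,0.4,0],"twist":[0,0,0]}]'
python3 -m jog '[{"grip":1,"dp":[4,0.4,0],"twist":[0,0,0]},{"grip":1,"dp":[4,0.4,0],"twist":[0,0,0]},{"grip":1,"dp":[4,0.4,0],"twist":[0,0,0]},{"grip":1,"dp":[4,0.4,0],"twist":[0,0,0]},{"grip":1,"dp":[4,0.4,0],"twist":[0,0,0]},{"grip":1,"dp":[3,0.3,0],"twist":[0,0,0]},{"grip":1,"dp":[1,0,0],"twist":[0,0,0]},{"grip":1,"dp":[0,0,0],"twist":[0,0,0]}]'
```

```text
time_s: 20.6
eef_pos: [0.4374, -0.2309, 0.2124]
tool_rot: [180.0, 0.0, 90.3]
contact_force: [0.9, -0.8, -1.0]
grip_width: 0.495
grasp_force: 61.0
time_s: 21.4
eef_pos: [0.4665, 0.1305, 0.2124]
tool_rot: [180.0, -0.0, 90.5]
contact_force: [0.5, 0.6, -0.8]
grip_width: 0.493
grasp_force: 61.0
time_s: 22.2
eef_pos: [0.4872, 0.3701, 0.2117]
tool_rot: [-180.0, 0.0, 90.6]
contact_force: [-0.2, 0.8, -1.8]
grip_width: 0.496
grasp_force: 61.0
```

```bash
python3 -m jog '[{"grip":1,"dp":[2,0.6,0],"twist":[0,0,0]},{"grip":1,"dp":[0,0,2],"twist":[0,0,0]},{"grip":1,"dp":[0,0,4],"twist":[0,0,0]},{"grip":1,"dp":[0,0,4],"twist":[0,0,0]},{"grip":1,"dp":[0,0,2],"twist":[0,0,0]},{"grip":1,"dp":[0,0,0],"twist":[0,0,0]},{"grip":1,"dp":[0,0,0],"twist":[0,0,0]},{"grip":1,"dp":[0,0,0],"twist":[0,0,0]}]'
python3 - <<'E'
from fit import *
d=grab('wrist','w7');C=cloud(d);hsv=cv2.cvtColor(d['image'],cv2.COLOR_BGR2HSV).astype(int)
p=manip.state()['eef_pos'];print(p)
k=(hsv[...,1]<40)&(hsv[...,2]>150)&(C[...,2]<.03)&(C[...,1]>.38)&(np.hypot(C[...,0]-.4935,C[...,1]-.392)<.045)
v,u=np.nonzero(k);P=np.array([ray(d,a,b,.016)[:2] for a,b in zip(u,v)])
print('ring',len(u),least_squares(lambda s:np.hypot(P[:,0]-s[0],P[:,1]-s[1])-.037,[.493,.392],loss='soft_l1',f_scale=.002).x)
print('bottle',body([d],p[:2],.022,p[2]-.035,p[2]-.01))
q=C[(np.hypot(C[...,0]-p[0],C[...,1]-p[1])<.02)&(C[...,2]>p[2]-.04)&(C[...,2]<p[2]+.02)];print('knob z rel tcp',np.percentile(q[:,2],[1,98])-p[2])
E
```

```text
time_s: 23.0
eef_pos: [0.495, 0.3886, 0.0942]
tool_rot: [179.9, -0.1, 90.4]
contact_force: [0.1, 0.2, 0.4]
grip_width: 0.493
grasp_force: 61.0
[0.49486167 0.38898553 0.09421417]
ring 1890 [0.49334564 0.39218185]
bottle (array([0.4942, 0.3895]), 1329)
knob z rel tcp [-0.00723254  0.00768656]
```

View pics/w7.png

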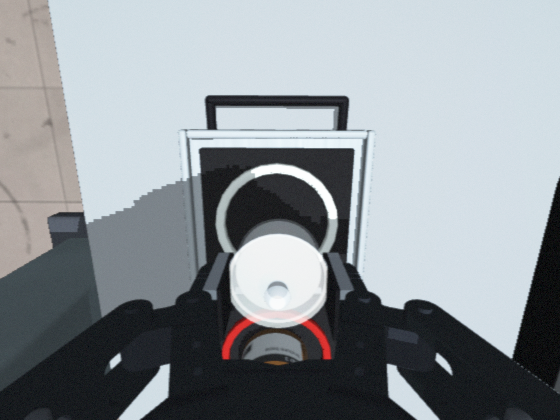

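The wrist view shows the glass bottle held level at (278,280), with the white ring around it at (277,225). Only about 3 mm of y correction is left. Red is visible below at (275,345).

```bash
python3 -m jog '[{"grip":1,"dp":[0.3,-0.1,0],"twist":[0,0,0]},{"grip":1,"dp":[0,0,1.2],"twist":[0,0,0]},{"grip":1,"dp":[0,0,1.3],"twist":[0,0,0]},{"grip":1,"dp":[0,0,1],"twist":[0,0,0]},{"grip":1,"dp":[0,0,0.5],"twist":[0,0,0]},{"grip":1,"dp":[0,0,0.2],"twist":[0,0,0]},{"grip":1,"dp":[0,0,0],"twist":[0,0,0]},{"grip":1,"dp":[0,0,0],"twist":[0,0,0]}]'
```

```text
time_s: 23.85
eef_pos: [0.493, 0.392, 0.0506]
tool_rot: [180.0, -0.0, 90.5]
contact_force: [0.5, -0.3, -0.6]
grip_width: 0.492
grasp_force: 61.0
```

```bash
python3 -m jog '[{"grip":1,"dp":[0,0,0.1],"twist":[0,0,0]},{"grip":1,"dp":[0,0,0.1],"twist":[0,0,0]},{"grip":1,"dp":[0,0,0.05],"twist":[0,0,0]},{"grip":1,"dp":[0,0,0],"twist":[0,0,0]},{"grip":1,"dp":[0,0,0],"twist":[0,0,0]},{"grip":1,"dp":[0,0,0],"twist":[0,0,0]},{"grip":1,"dp":[0,0,0],"twist":[0,0,0]},{"grip":1,"dp":[0,0,0],"twist":[0,0,0]}]'
```

```text
time_s: 24.65
eef_pos: [0.4928, 0.3921, 0.0484]
tool_rot: [180.0, -0.0, 90.5]
contact_force: [-0.7, -0.4, 5.1]
grip_width: 0.492
grasp_force: 61.5
```

Touchdown shows as a 5 N upward force. Release and rise.

```bash
python3 -m jog '[{"grip":0.3,"dp":[0,0,0],"twist":[0,0,0]},{"grip":0,"dp":[0,0,0],"twist":[0,0,0]},{"grip":-0.3,"dp":[0,0,0],"twist":[0,0,0]},{"grip":-0.7,"dp":[0,0,0],"twist":[0,0,0]},{"grip":-1,"dp":[0,0,0],"twist":[0,0,0]},{"grip":-1,"dp":[0,0,0],"twist":[0,0,0]},{"grip":-1,"dp":[0,0,0],"twist":[0,0,0]},{"grip":-1,"dp":[0,0,0],"twist":[0,0,0]}]'
python3 -m jog '[{"grip":-1,"dp":[0,0,-1.5],"twist":[0,0,0]},{"grip":-1,"dp":[0,0,-3],"twist":[0,0,0]},{"grip":-1,"dp":[0,0,-4],"twist":[0,0,0]},{"grip":-1,"dp":[0,0,-4],"twist":[0,0,0]},{"grip":-1,"dp":[0,0,-4],"twist":[0,0,0]},{"grip":-1,"dp":[0,0,-4],"twist":[0,0,0]},{"grip":-1,"dp":[0,0,-2],"twist":[0,0,0]},{"grip":-1,"dp":[0,0,0],"twist":[0,0,0]}]'
python3 -m jog '[{"grip":-1,"dp":[4,-1,0],"twist":[0,0,0]},{"grip":-1,"dp":[4,-2,0],"twist":[0,0,0]},{"grip":-1,"dp":[4,-2,0],"twist":[0,0,0]},{"grip":-1,"dp":[2,-1,0],"twist":[0,0,0]},{"grip":-1,"dp":[0,0,0],"twist":[0,0,0]},{"grip":-1,"dp":[0,0,0],"twist":[0,0,0]},{"grip":-1,"dp":[0,0,0],"twist":[0,0,0]},{"grip":-1,"dp":[0,0,0],"twist":[0,0,0]}]'
python3 - <<'E'
from fit import *
for n in('wrist','scene','top'):
    d=grab(n,n+'9');print(n)
    for k,c,r,z0,z1 in(('red',(.4935,.287),.024,.02,.055),('blue',(.494,.182),.028,.02,.07),('broad',(.4933,.392),.022,.018,.038),('tall',(.577,-.069),.034,.02,.08),('green',(.68,-.139),.028,.02,.06),('slim',(.543,-.237),.016,.01,.035)):
        if n=='wrist' and k in('tall','green','slim'): continue
        C=cloud(d);m=(np.hypot(C[...,0]-c[0],C[...,1]-c[1])<r);print(k,body([d],c,r,z0,z1),'top',np.round(np.percentile(C[m][:,2],98),3))
        if k in('tall','green','slim'): print('   before',body([load(n+'0')],c,r,z0,z1))
b=np.hstack([load('scene9')['image'][140:330,130:430],load('top9')['image'][140:330,120:440]]);cv2.imwrite('pics/end.png',cv2.resize(b,(800,245)))
E
```

```text
time_s: 25.45
eef_pos: [0.4926, 0.3919, 0.0477]
tool_rot: [-180.0, 0.0, 90.5]
contact_force: [-0.3, -0.8, 0.1]
grip_width: 1.001
grasp_force: 0.0
time_s: 26.25
eef_pos: [0.4945, 0.3924, 0.2776]
tool_rot: [179.7, -0.3, 90.4]
contact_force: [0.0, -0.1, 0.2]
grip_width: 1.0
grasp_force: 0.0
time_s: 27.05
eef_pos: [0.4329, 0.5296, 0.273]
tool_rot: [180.0, 0.0, 90.3]
contact_force: [-0.2, -1.4, -0.4]
grip_width: 0.999
grasp_force: 0.0
wrist
red (array([0.4924, 0.2896]), 640) top 0.063Traceback (most recent call last):
  File "<stdin>", line 6, in <module>
    return _quantile_unchecked(
        a, q, axis, out, overwrite_input, method, keepdims, weights)
    return _ureduce(a,
                    func=_quantile_ureduce_func,
    ...<5 lines>...
                    overwrite_input=overwrite_input,
                    method=method)
    r = func(a, **kwargs)
    result = _quantile(arr,
                       quantiles=q,
    ...<2 lines>...
                       out=out,
                       weights=wgt)
    slices_having_nans = np.isnan(arr[-1, ...])
                                  ~~~^^^^^^^^^
IndexError: index -1 is out of bounds for axis 0 with size 0
```

```bash
python3 - <<'E'
from fit import *
for n in('scene','top'):
    d=grab(n,n+'9');print(n);C=cloud(d)
    for k,c,r,z0,z1 in(('red',(.4935,.287),.024,.02,.055),('blue',(.494,.182),.028,.02,.07),('broad',(.4933,.392),.022,.018,.038),('tall',(.577,-.069),.034,.02,.08),('green',(.68,-.139),.028,.02,.06),('slim',(.543,-.237),.016,.01,.035)):
        m=(np.hypot(C[...,0]-c[0],C[...,1]-c[1])<r)
        print(k,body([d],c,r,z0,z1),'top',np.round(C[m][:,2].max(initial=0),3),body([load(n+'0')],c,r,z0,z1)[0] if k in('tall','green','slim') else '')
b=np.hstack([load('scene9')['image'][140:330,130:430],load('top9')['image'][140:330,120:440]]);cv2.imwrite('pics/end.png',cv2.resize(b,(800,245)))
E
```

```text
scene
red (array([0.4937, 0.2893]), 152) top 0.096 
blue (array([0.495 , 0.1859]), 271) top 0.115 
broad (array([0.4931, 0.3936]), 68) top 0.057 
tall (array([ 0.5776, -0.0709]), 414) top 0.14 [ 0.5775 -0.0707]
green (array([ 0.6823, -0.1392]), 212) top 0.106 [ 0.6823 -0.1392]
slim (array([ 0.5466, -0.2379]), 66) top 0.056 [ 0.5467 -0.2378]
top
red (array([0.4945, 0.2918]), 63) top 0.099 
blue (array([0.4956, 0.1883]), 80) top 0.118 
broad (array([0.4938, 0.3961]), 30) top 0.06 
tall (array([ 0.5788, -0.0684]), 116) top 0.142 [ 0.5786 -0.0686]
green (array([ 0.6836, -0.1364]), 81) top 0.109 [ 0.6833 -0.1364]
slim (array([ 0.5461, -0.2376]), 17) top 0.056 [ 0.5468 -0.2369]
```

View pics/end.png

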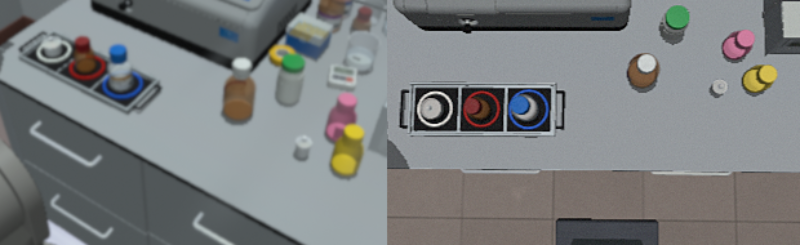

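The picture shows all three bottles standing in their own rings, within about 5 mm of centre and with their tops at the right heights. The look-alikes haven't moved, and the arm is clear.

```bash
python3 -c "
from cell import manip;print(manip.sign_off())"
```

```text
the job is handed in; nothing more can be done
None
```

I handed the job in after about 27 s on the robot's clock: all three bottles stand upright in their rings, measured within about 6 mm of centre, and the look-alikes did not move; the judge's verdict was not shown.

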